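Peel off a nested parts tray and hold it over the light box

ROBOT

A 6-joint arm with a two-finger parallel gripper is mounted at the origin on the work surface. World frame = base frame: x ahead of the robot, y to its left, z up, the work surface at z = 0. Lengths are in m, angles in rad, forces in N, time in s.
With the tool pointing down it reaches from about 0.275 to 0.825 m from the base axis. Payload 5.2 kg.
Tool frame: the origin (TCP) lies between the finger pads; the fingertips stand 22 mm ahead of it and the grasp point (between the pads) lies 3 mm ahead of it; z points along the fingers, y is the line along which they close (so a half turn about z gives the same grasp; the last joint's range is limited). The gripper opens to 93 mm and grips with 3 to 60 N. Pads are 15 mm wide; open, the fingers measure 128 mm over their backs; the gripper's body (75 mm by 188 mm) begins 65 mm behind the grasp point.
Start: joints at [0.955, 0.259, 1.535, -0, 1.348, -0.203], TCP at [0.221, 0.504, 0.241] pointing down, gripper open.
Joint ranges: [-3.14, 3.14], [-0.91, 2.08], [0.19, 2.58], [-1.22, 4.36], [0.22, 2.71], [-3.12, 3.12]. Speed limits (rad/s): [2.57, 2.57, 3.14, 3.14, 3.14, 3.14].

INTERFACE

Orientations are given as a unit quaternion [x, y, z, w].
In Python, from rig import env gives the robot as it stands.
- The arm moves only by the shell command python3 -m handwheel 'ROWS' [FORCE]. ROWS is JSON, a list of rows, each a list of 7 numbers: the turn, a rotation vector about the world's x, y, z in degrees, then the shift along the world's x, y, z in mm, then the finger opening in mm, from 0 to 93. A call has 1 to 10 rows; each row shifts and turns the commanded pose from where the row before left it; what a row does not reach is not made up. A row lasts 1/10 s, in which the tool goes at most 50 mm and 8.59 degrees, less where a joint would pass 70% of its speed; a pose out of reach is approached as far as the arm can. A call with a gripper value outside its range is refused whole. The fingers move at their own pace and stop on an object; FORCE is the grip in N (left out, the last holds). Time passes only in rows, so rows that do not move let the fingers close. It gives the time, the measured TCP pose, the force, the opening and the grip force at its end, in the units of the state.
- env.state(): the state, without advancing time (a new reading comes with each control period).
- env.snapshot(name): name is "scene" or "top" or "wrist"; returns a dict with "frame" (400x640x3 uint8, red, green, blue), "fx", "fy", "cx", "cy" (pixels), "xyz" and "orientation" of the camera in the world; the wrist camera has in their place "T_tool_cam" (4x4, takes a point from camera to tool coordinates, whose origin is the TCP and whose axes are the flange's). Camera axes: x right, y up, looking along -z (the intrinsics and any distortion apply to the point x, -y, -z); pixel columns grow to the right and rows downward; lengths in m; the calibration is good to about 2 mm. A picture is of the moment at which its call begins: read the wrist's pose just before it. There is no depth.
- env.job_done(): hands the job in; it is judged then, once.
Trained networks look in a picture, given as the dict that the camera call returned (one of the last four; its "shot" number tells which), for a name from the list of things; names that differ only in an ending like _2 or _b are one class to them, and where a whole thing is asked for, a point or a joint stands for the part that bears it (a point fixed in the world has none). Each returns a list of dicts, best first, with "score" (0 to 1); they miss things now and then, are a little off and sometimes report something else, mostly with a low value. They report only what shows in the picture. A call takes as long as a camera call.
- env.trace(query, picture): "region" (400x640 bool, what is visible of it).
- env.pinpoint(query, picture): "point" ([x, y, z] in m, in world coordinates, good to about 4 mm: a listed point, or the origin of a listed thing).
The state is a dict: "t": time; "qpos": joint angles; "joint_velocities": joint speeds; "effort": joint torques, N m; "tcp_pos": TCP position; "orientation": TCP orientation; "contact_force": force on the tool from outside, world axes, zero at the start; "wrist_torque": the same for the moment, N m; "width": opening from 0.0 (shut) to 1.0 (fully open); "grasp_force": force on a finger pad.
Only numpy, scipy, OpenCV 4.12 (cv2) and the standard library are available. Lean on these libraries where they do the work, as an engineer would, in place of code of your own. Each camera call takes 0.05 s, during which the arm holds its last target. There are 200 camera calls.

TASK

Turn the light box's dimmer so that its white pointer stands on the green mark. Then take the top tray off the clinging stack by lifting one corner first, with the opposite corner still seated, so that it peels away and the trays below stay put. Finish while holding it in the gripper, still and level, right side up over the middle of the lit panel and a good hand's breadth (10 to 25 cm) above it, ready to be checked for cracks against the light; leave the other things where they stand.

Things in the scene. Friction and masses are not known exactly. Their poses are not given: they have to be found in the camera images.
- dimmer (a joint): angle of the dimmer knob in rad: 0 at the first tick of its scale, growing clockwise seen from above, to 4.71 at the last; 11 ticks 0.471 rad apart. The green mark is the eighth tick, at 3.30. Seen in the light box's axes the pointer stands at the angle 2.356 minus this value from +x (anticlockwise positive). It turns freely with slight friction (0.03 N m) and stays where it is left.
- dimmer_grip (a point): centre of the black knob's bar grip, on the turning axis, half-way up the bar. The bar is 38 mm long, 12 mm thick and 24 mm high (12 mm above and below this point) and stands on a 42 mm disc 6 mm high, which lies on the light box's 40 mm high face. x runs along the bar to its white-marked pointer end, y across it, z up.
- lightbox: white light box, fixed to the bench, 260 (x) by 320 (y) by 40 mm high; origin under its centre, x away from its knob strip, z up. The dimmer's axis stands at (-98, -90) mm. Lies left or right of the robot's centre line, the stack on the other side.
- panel (a point): centre of the lit white panel (176 by 296 mm) in the top face of the light box, 40 mm above the bench, at (32, 0) mm from the box's centre; axes as the box.
- tray_mid (a point): centre of the thin translucent amber top tray (0.1 kg), level with its rim's top face. Rim 210 (x) by 150 mm (y), edge turned down 8 mm; floor underside 28 mm below this point; z up. Seated 92 mm above the bench. Each corner clings by friction with about 1 N and lets go 4 to 6 mm off its seat: tilting it up by one corner takes about 3 N, a level pull 5 to 6 N.
- grip_a (a point): one of four upright corner grips on the top tray's rim: flat-sided hollow rib 26 mm long (tray x), 12 mm thick (y), 18 mm high; this point is its centre, 9 mm above the rim's top face, 101 mm above the bench while seated. In the tray's axes at (-87, +64, +9) mm from tray_mid; opposite corner: grip_c. Axes are the tray's.
- grip_b (a point): one of four upright corner grips on the top tray's rim: flat-sided hollow rib 26 mm long (tray x), 12 mm thick (y), 18 mm high; this point is its centre, 9 mm above the rim's top face, 101 mm above the bench while seated. In the tray's axes at (-87, -64, +9) mm from tray_mid; opposite corner: grip_d. Axes are the tray's.
- grip_c (a point): one of four upright corner grips on the top tray's rim: flat-sided hollow rib 26 mm long (tray x), 12 mm thick (y), 18 mm high; this point is its centre, 9 mm above the rim's top face, 101 mm above the bench while seated. In the tray's axes at (+87, -64, +9) mm from tray_mid; opposite corner: grip_a. Axes are the tray's.
- grip_d (a point): one of four upright corner grips on the top tray's rim: flat-sided hollow rib 26 mm long (tray x), 12 mm thick (y), 18 mm high; this point is its centre, 9 mm above the rim's top face, 101 mm above the bench while seated. In the tray's axes at (+87, +64, +9) mm from tray_mid; opposite corner: grip_b. Axes are the tray's.
- stack: the eight like amber trays (0.8 kg together) that stay, nested with 8 mm pitch, loose on the bench; origin under its centre on the bench, axes as the top tray's, top face of its rim 84 mm up, the foot 119 by 111 mm. It tips if a corner is pulled up with some 4 N and slides if pushed.
- dye: blue dye bottle, 48 mm wide, 120 mm tall, beyond the work; origin under it; to be left alone
- tool_tin: yellow and red tin with steel stamping tools, 68 mm wide, 120 mm tall, beyond the work; origin under it; to be left alone
- skiver: skiving knife lying at the left edge of the cutting mat: dark wooden handle 110 by 22 by 15 mm, brass collar, 50 mm steel blade towards its +x; origin under the handle's middle; to be left alone

How it is judged:
On the way, in this order (a step that is already met when the one before it is completed fails the run):
1. the dimmer's pointer stands on the green mark, within 0.14 rad (value of joint dimmer between 3.16 and 3.44 rad and velocity of joint dimmer between -0.05 and 0.05 rad/s), for 0.3 s.
2. one corner of the top tray is lifted at least 12 mm off its seat while the opposite corner is still within 6 mm of its seat on the stack (((z of grip_a in the frame of stack above 0.113 m and z of grip_c in the frame of stack below 0.107 m) or (z of grip_b in the frame of stack above 0.113 m and z of grip_d in the frame of stack below 0.107 m) or (z of grip_c in the frame of stack above 0.113 m and z of grip_a in the frame of stack below 0.107 m) or (z of grip_d in the frame of stack above 0.113 m and z of grip_b in the frame of stack below 0.107 m))), for 0.05 s.
At the end, for the whole second after the job is handed in: Dimmer within 0.14 rad of the green mark; tray held by the fingers alone, centre within 60 mm of the panel's seen from above, floor 50 to 290 mm above the panel, right side up, level within 0.3 rad, still; stack (upright) and the three other things moved under 20 mm (value of joint dimmer between 3.16 and 3.44 rad and horizontal distance between tray_mid and panel below 0.06 m and z of tray_mid in the frame of lightbox between 0.118 and 0.358 m and angle between tray_mid's own z axis and vertical below 0.3 rad and linear speed of tray below 0.04 m/s and angular speed of tray below 0.3 rad/s and contact force between tray and the fingers above 1 N and contact force between tray and lightbox below 0.05 N and contact force between tray and stack below 0.05 N and distance of each of stack, dye, tool_tin, skiver from where it was at the start of the episode below 0.02 m and angle between stack's own z axis and vertical below 0.05 rad); the arm keeps its last pose, push and grip.
It fails at once if the trays below are tipped, lifted or dragged along (distance of stack from where it was at the start of the episode above 0.03 m or angle between stack's own z axis and vertical above 0.15 rad).
It fails at once if a bystander is knocked away (distance of any of dye, tool_tin, skiver from where it was at the start of the episode above 0.04 m).
It also fails if it takes over 58 s, if anything falls off the work surface, if the arm or the gripper's body presses on something with over 40 N, if the wrist force passes 120 N, or if a joint passes its speed limit or range.

## Working session

There is one attempt and no reset: what is moved stays moved. The work goes in short steps, Python scripts to look and compute and a shell command to move; the robot and the scene stay as the last step left them, time stands still between calls to the robot, and variables do not carry over. Pictures are saved under pics/ and viewed, at most 10 in all, crops included, and the job is handed in when it is done.

```bash
mkdir -p pics; cat > h.py <<'E'
from rig import env
import numpy as np, cv2
def save(p,n): cv2.imwrite(f'pics/{n}.png',cv2.cvtColor(p['frame'],cv2.COLOR_RGB2BGR))
E
python3 - <<'E'
from h import *
np.set_printoptions(precision=4,suppress=True)
s=env.state();print(s['t'],s['tcp_pos'],s['orientation'],s['width'])
for c in ['top','scene']:
    p=env.snapshot(c);save(p,c+'0')
    print(c,p['xyz'],p['orientation'],p['fx'],p['cx'],p['cy'])
    for q in ['dimmer_grip','lightbox','panel','tray_mid','grip_a','stack','dye','tool_tin','skiver']:
        print(q,[(np.round(d['point'],4),round(d['score'],2)) for d in env.pinpoint(q,p)][:5])
print(env.state()['t'])
E
```

```text
0.0 [0.2203 0.5034 0.2398] [ 0.205   0.9788 -0.0008 -0.0004] 1.002003552093607
top [0.5586 0.093  1.489 ] [-0.017   0.0252  0.7162 -0.6972] 517.4416148725019 324.79383209307844 199.536386804586
dimmer_grip [(array([ 0.4691, -0.2973,  0.056 ]), 0.54)]
lightbox [(array([ 0.5491, -0.1874, -0.0005]), 0.92)]
panel [(array([ 0.5827, -0.1881,  0.0421]), 0.72)]
tray_mid [(array([0.5837, 0.2405, 0.0931]), 0.82), (array([0.5147, 0.1498, 0.1013]), 0.72)]
grip_a [(array([0.6838, 0.2061, 0.1045]), 0.95), (array([0.4751, 0.2731, 0.1011]), 0.86), (array([0.5184, 0.1499, 0.1019]), 0.66)]
stack [(array([0.6493, 0.3257, 0.0999]), 0.56)]
dye [(array([0.8001, 0.0325, 0.0032]), 0.65)]
tool_tin [(array([ 0.7995, -0.0727, -0.0045]), 0.64), (array([0.4774, 0.2694, 0.1004]), 0.48)]
skiver [(array([0.5564, 0.4907, 0.005 ]), 0.82), (array([0.7994, 0.0327, 0.003 ]), 0.52)]
scene [1.4593 0.0424 0.7822] [0.3096 0.2923 0.6251 0.6542] 398.58407814550856 315.76824634647124 204.97330244610754
dimmer_grip [(array([ 0.4695, -0.2972,  0.0597]), 0.65)]
lightbox [(array([ 0.5464, -0.1927, -0.0012]), 0.61)]
panel [(array([ 0.579 , -0.1824,  0.0409]), 0.74), (array([ 0.5584,  0.4936, -0.0019]), 0.32)]
tray_mid [(array([0.5809, 0.2383, 0.0928]), 0.95)]
grip_a [(array([0.4746, 0.2769, 0.0976]), 0.83), (array([0.6818, 0.2058, 0.1041]), 0.82), (array([0.5822, 0.2399, 0.0911]), 0.74), (array([0.6438, 0.3278, 0.105 ]), 0.66)]
stack [(array([0.5808, 0.2409, 0.0033]), 0.67)]
dye [(array([0.794 , 0.0262, 0.0026]), 0.76), (array([0.5804, 0.2401, 0.0014]), 0.34)]
tool_tin [(array([ 0.7972, -0.0765,  0.0014]), 0.94), (array([0.5837, 0.2389, 0.0941]), 0.4), (array([0.6837, 0.2048, 0.1021]), 0.28)]
skiver [(array([ 0.5569,  0.4921, -0.0033]), 0.7)]
1.0
```

View pics/top0.png

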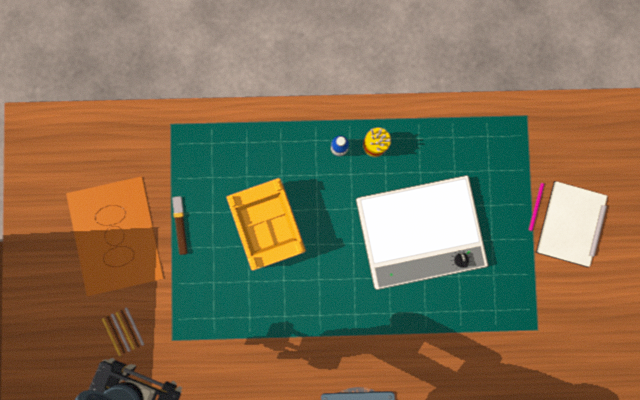

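View pics/scene0.png

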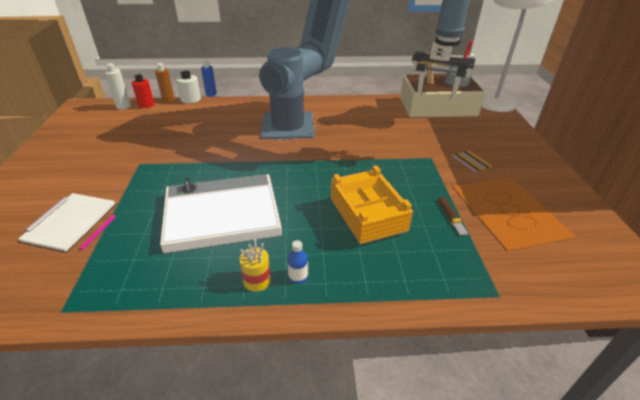

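```bash
python3 -m handwheel '[[0,0,0,14,-47,0,93],[0,0,0,14,-47,0,93],[0,0,0,14,-47,0,93],[0,0,0,14,-47,0,93],[0,0,0,14,-47,0,93],[0,0,0,14,-47,0,93],[0,0,0,14,-47,0,93],[0,0,0,14,-47,0,93],[0,0,0,14,-47,0,93],[0,0,0,14,-47,0,93]]'
python3 -m handwheel '[[0,0,0,15,-47,0,93],[0,0,0,15,-47,0,93],[0,0,0,15,-47,0,93],[0,0,0,15,-47,0,93],[0,0,0,15,-47,0,93],[0,0,0,15,-47,0,93],[0,0,0,15,-47,0,93],[0,0,0,0,0,0,93]]'
python3 - <<'E'
from h import *
s=env.state();p=env.snapshot('wrist');save(p,'w1')
print(s['t'],s['tcp_pos'],s['orientation'],s['qpos']);print(p['fx'],p['cx'],p['cy'],p['T_tool_cam'])
for q in ['dimmer_grip','lightbox','panel']: print(q,[(np.round(d['point'],4),round(d['score'],2)) for d in env.pinpoint(q,p)][:3])
E
```

```text
t: 2.0
tcp_pos: [0.3608, 0.0319, 0.2411]
orientation: [0.205, 0.979, 0.0, 0.001]
contact_force: [1.1, 0.4, 0.1]
width: 1.004
grasp_force: 0.0
t: 2.8
tcp_pos: [0.4666, -0.301, 0.2396]
orientation: [0.207, 0.978, -0.001, 0.0]
contact_force: [0.6, -0.3, -0.7]
width: 0.998
grasp_force: 0.0
2.8 [ 0.46655157 -0.30101912  0.23957926] [ 2.07047640e-01  9.78330354e-01 -9.50428816e-04  2.98708633e-04] [-7.73083211e-01  2.67929722e-01  1.52511493e+00 -1.31918606e-03
  1.34702648e+00 -1.92647509e+00]
289.97138935481337 316.62040633520087 197.42159263314463 [[-4.81803980e-05  9.70026085e-01  2.43000808e-01  6.67927639e-02]
 [ 9.99999925e-01  1.40250147e-04 -3.61586892e-04  7.25453285e-04]
 [-3.84829617e-04  2.43000772e-01 -9.70026019e-01 -1.44963474e-01]
 [ 0.00000000e+00  0.00000000e+00  0.00000000e+00  1.00000000e+00]]
dimmer_grip [(array([ 0.4645, -0.2976,  0.0573]), 0.83)]
lightbox [(array([ 0.55  , -0.1925,  0.0021]), 0.94)]
panel [(array([ 0.5809, -0.1874,  0.0385]), 0.96)]
```

View pics/w1.png

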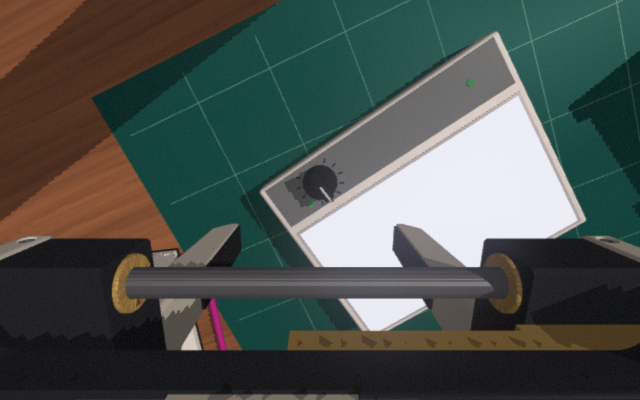

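```bash
cat >> h.py <<'E'
from scipy.spatial.transform import Rotation as R
def wcam(p,s):
    T=np.eye(4);T[:3,:3]=R.from_quat(s['orientation']).as_matrix();T[:3,3]=s['tcp_pos'];return T@p['T_tool_cam']
def onplane(p,s,uv,z):
    M=wcam(p,s); d=M[:3,:3]@np.array([(uv[0]-p['cx'])/p['fx'],-(uv[1]-p['cy'])/p['fy'],-1]); return M[:3,3]+d*(z-M[2,3])/d[2]
E
python3 - <<'E'
from h import *
s=env.state();p=env.snapshot('wrist')
f=p['frame'][150:230,270:370]
cv2.imwrite('pics/w1c.png',cv2.cvtColor(cv2.resize(f,None,fx=7,fy=7,interpolation=cv2.INTER_CUBIC),cv2.COLOR_RGB2BGR))
# box corners (knob strip outer edge, z=.04)
a=onplane(p,s,(263,191),.04);b=onplane(p,s,(497,34),.04);print(a,b,np.degrees(np.arctan2(*(b-a)[:2][::-1]))-90)
b2=onplane(p,s,(584,219),.04);print(np.degrees(np.arctan2(*(b2-b)[:2][::-1])))
E
```

```text
[ 0.44984884 -0.35762511  0.04      ] [ 0.39522782 -0.05012708  0.04      ] 10.07241630178612
10.25080385345843
```

View pics/w1c.png

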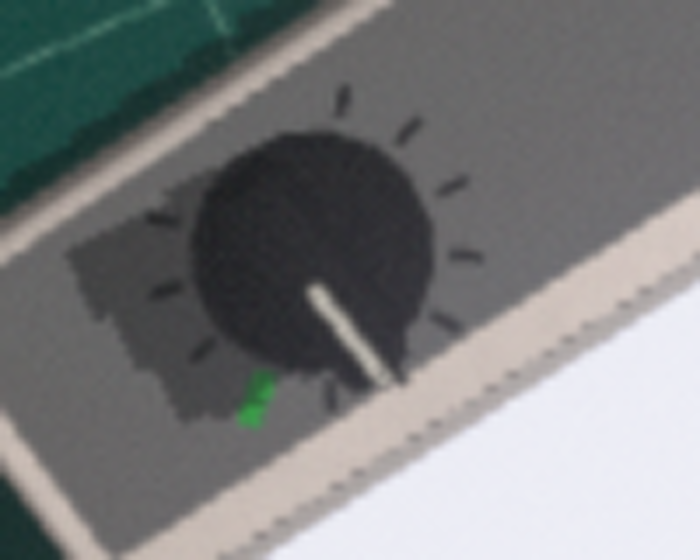

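```bash
python3 - <<'E'
from h import *
s=env.state();p=env.snapshot('wrist')
P=lambda u,v,z:onplane(p,s,(270+u/7,150+v/7),z)
a,b=P(315,288,.07),P(385,382,.07);h=np.degrees(np.arctan2(*(b-a)[:2][::-1]));print(a,b,h,'dimmer',2.356-np.radians(h-10.2))
# ticks 1..5 & later fit circle for axis
t=np.array([P(u,v,.04)[:2] for u,v in [(345,100),(410,130),(453,187),(467,257),(445,322),(332,397),(257,400),(202,349),(165,290),(160,218)]])
x=np.linalg.lstsq(np.c_[2*t,np.ones(len(t))],(t**2).sum(1),rcond=None)[0];print('axis',x[:2])
d=t-x[:2];ang=np.degrees(np.arctan2(d[:,1],d[:,0]));print(ang)
print('wrist y line',np.degrees(np.arctan2(*(R.from_quat(s['orientation']).as_matrix()[:2,1])[::-1])),s['tcp_pos'])
E
```

```text
[ 0.46954134 -0.29652099  0.07      ] [ 0.48830638 -0.29241522  0.07      ] 12.341749684219842 dimmer 2.318619416256815
axis [ 0.46962841 -0.29726891]
[ 144.31305181  118.13004698   91.55119262   64.46915036   38.08428258
  -16.02231229  -43.69442405  -71.63957892  -98.79845321 -126.43079389]
wrist y line 66.40631945611153 [ 0.46530977 -0.29370483  0.24078365]
```

```bash
python3 -m handwheel '[[0,0,7.2,1,-1,-20,60],[0,0,7.2,1,-1,-20,60],[0,0,7.2,1,0,-20,60],[0,0,7.2,1,0,-20,60],[0,0,7.2,0,0,-20,60],[0,0,0,0,0,-20,60],[0,0,0,0,0,-20,60],[0,0,0,0,0,-15,60],[0,0,0,0,0,-14,60],[0,0,0,0,0,0,60]]'
python3 -m handwheel '[[0,0,0,0,0,0,5],[0,0,0,0,0,0,5],[0,0,0,0,0,0,5],[0,0,0,0,0,0,5],[0,0,0,0,0,0,5],[0,0,0,0,0,0,5]]' 10
python3 - <<'E'
from h import *
s=env.state();print(s['qpos'],s['width']*93,s['wrist_torque'])
E
```

```text
t: 4.1
tcp_pos: [0.4687, -0.295, 0.0705]
orientation: [-0.108, 0.994, 0.001, -0.001]
contact_force: [0.3, 0.2, 0.8]
width: 0.642
grasp_force: 0.0
t: 4.7
tcp_pos: [0.4696, -0.2973, 0.0718]
orientation: [-0.107, 0.994, -0.0, 0.0]
contact_force: [-0.7, 0.2, -0.0]
width: 0.178
grasp_force: 0.0
[-7.65015507e-01  4.37030153e-01  1.73071476e+00 -1.09095961e-05
  9.73591165e-01 -2.55120301e+00] 16.542939810330285 [ 0.09193124 -0.02967793  0.0324605 ]
```

```bash
python3 -m handwheel '[[0,0,0,0,0,0,5],[0,0,0,0,0,0,5],[0,0,0,0,0,0,5],[0,0,-5,0,0,0,5],[0,0,-7,0,0,0,5],[0,0,-7,0,0,0,5],[0,0,-7,0,0,0,5],[0,0,-7,0,0,0,5],[0,0,-7,0,0,0,5],[0,0,-7,0,0,0,5]]' 10
python3 -m handwheel '[[0,0,-5,0,0,0,5],[0,0,-4.5,0,0,0,5],[0,0,0,0,0,0,5],[0,0,0,0,0,0,5],[0,0,0,0,0,0,5],[0,0,0,0,0,0,5]]'
python3 -m handwheel '[[0,0,0,0,0,0,60],[0,0,0,0,0,0,60],[0,0,0,0,0,0,60],[0,0,0,0,0,0,60],[0,0,0,0,0,0,60],[0,0,0,0,0,30,93],[0,0,0,0,0,45,93],[0,0,0,0,0,45,93],[0,0,0,-20,0,45,93],[0,0,0,-20,0,0,93]]'
python3 - <<'E'
from h import *
s=env.state();p=env.snapshot('wrist');save(p,'w2');print(s['tcp_pos'])
b=[(np.round(d['point'],4),round(d['score'],2)) for d in env.pinpoint('dimmer_grip',p)];print(b)
M=wcam(p,s);c=M[:3,:3].T@(np.array([.4696,-.297,.06])-M[:3,3]);u=int(p['cx']+p['fx']*c[0]/-c[2]);v=int(p['cy']+p['fy']*c[1]/c[2]);print(u,v)
f=p['frame'][max(v-40,0):v+40,u-50:u+50]
cv2.imwrite('pics/w2c.png',cv2.cvtColor(cv2.resize(f,None,fx=7,fy=7,interpolation=cv2.INTER_CUBIC),cv2.COLOR_RGB2BGR))
E
```

```text
t: 5.7
tcp_pos: [0.4694, -0.299, 0.0717]
orientation: [0.3, 0.954, -0.001, 0.0]
contact_force: [-2.8, -6.2, -1.5]
width: 0.131
grasp_force: 9.9
t: 6.3
tcp_pos: [0.469, -0.2993, 0.0718]
orientation: [0.376, 0.927, -0.002, 0.0]
contact_force: [-3.6, -6.9, -1.0]
width: 0.126
grasp_force: 10.0
t: 7.3
tcp_pos: [0.4319, -0.2994, 0.2434]
orientation: [0.375, 0.927, -0.003, 0.006]
contact_force: [-0.2, -0.1, -0.1]
width: 0.94
grasp_force: 0.0
[ 0.43191782 -0.29944178  0.24339033]
[(array([ 0.47  , -0.2953,  0.0553]), 0.89)]
339 203
```

View pics/w2c.png

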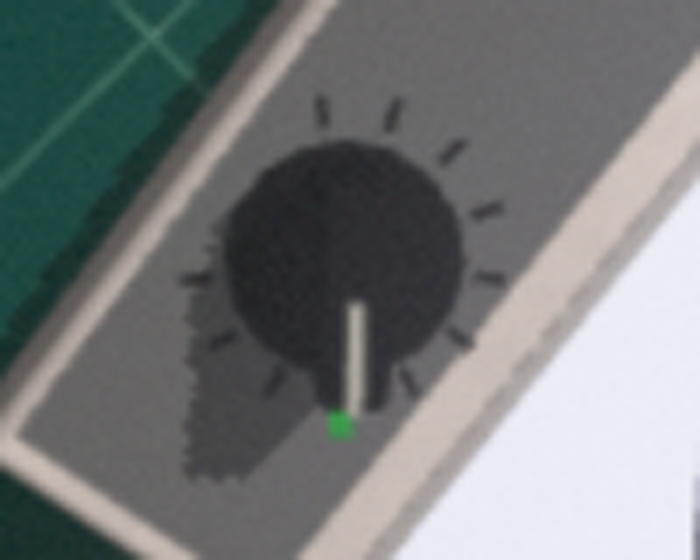

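```bash
python3 - <<'E'
from h import *
s=env.state();p=env.snapshot('wrist')
P=lambda u,v,z:onplane(p,s,(289+u/7,163+v/7),z)
a,b=P(357,305,.07),P(355,412,.07);h=np.degrees(np.arctan2(*(b-a)[:2][::-1]));print(a,b,h,'dimmer',2.356-np.radians(h-10.2))
g=P(340,425,.04)-np.array([.4696,-.297,.04]);print(np.degrees(np.arctan2(g[1],g[0])))
R_=R.from_quat(s['orientation']).as_matrix();print(np.degrees(np.arctan2(R_[1,1],R_[0,1])),s['qpos'],s['t'])
E
```

```text
[ 0.46360361 -0.29368334  0.07      ] [ 0.47660152 -0.30627749  0.07      ] -44.09614738852959 dimmer 3.303646543077962
-48.629267561453375
45.80231371895483 [-8.20198234e-01  2.07580222e-01  1.60724529e+00 -4.96610069e-04
  1.32398220e+00 -1.61947961e+00] 7.4
```

```bash
python3 -m handwheel '[[0,0,7,8,45,2,93],[0,0,7,8,45,2,93],[0,0,7,8,45,2,93],[0,0,7,8,45,2,93],[0,0,7,8,45,2,93],[0,0,7,8,45,2,93],[0,0,7,9,45,2,93],[0,0,7,9,45,2,93],[0,0,6.2,9,45,2,93],[0,0,0,9,45,2,93]]'
python3 -m handwheel '[[0,0,0,0,0,0,93],[0,0,0,0,0,0,93]]'
python3 - <<'E'
from h import *
s=env.state();p=env.snapshot('wrist');save(p,'w3');print(s['tcp_pos'],s['orientation'],s['qpos'])
for q in ['grip_b','tray_mid','stack']: print(q,[(np.round(d['point'],4),round(d['score'],2)) for d in env.pinpoint(q,p)][:5])
p=env.snapshot('top')
for q in ['grip_b','tray_mid','stack']: print(q,[(np.round(d['point'],4),round(d['score'],2)) for d in env.pinpoint(q,p)][:5])
E
```

```text
t: 8.45
tcp_pos: [0.5136, 0.1555, 0.2553]
orientation: [-0.159, 0.987, 0.0, -0.001]
contact_force: [1.5, -1.2, -0.7]
width: 1.005
grasp_force: 0.0
t: 8.65
tcp_pos: [0.5133, 0.1542, 0.2551]
orientation: [-0.158, 0.987, -0.0, -0.001]
contact_force: [-1.3, -1.4, -0.1]
width: 0.999
grasp_force: 0.0
[0.51327446 0.15422295 0.25510309] [-1.58370875e-01  9.87378763e-01 -1.70321083e-06 -1.35823756e-03] [ 8.37833813e-02  2.25538841e-01  1.54277629e+00 -2.11641447e-04
  1.37598606e+00 -1.80505296e+00]
grip_b [(array([0.483 , 0.2749, 0.1038]), 0.98), (array([0.5156, 0.152 , 0.1025]), 0.97), (array([0.6478, 0.3229, 0.1002]), 0.96), (array([0.6813, 0.2125, 0.1043]), 0.87)]
tray_mid [(array([0.5823, 0.2413, 0.095 ]), 0.82)]
stack []
grip_b [(array([0.6466, 0.3277, 0.1029]), 0.89), (array([0.6846, 0.2073, 0.1067]), 0.86), (array([ 5.491e-01, -1.901e-01,  4.000e-04]), 0.66)]
tray_mid [(array([0.5841, 0.2401, 0.0949]), 0.92)]
stack []
```

View pics/w3.png

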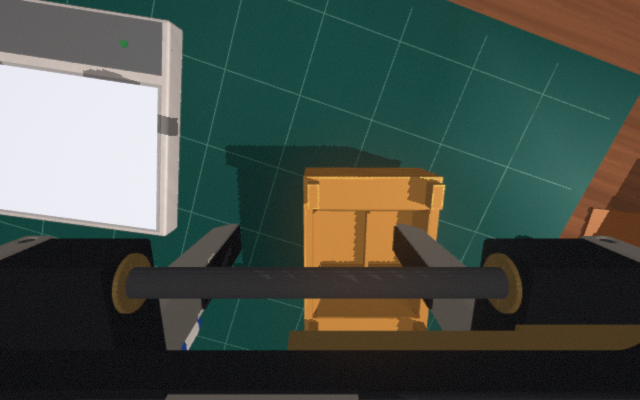

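```bash
python3 -m handwheel '[[0,0,-0.5,1,0,-20,45],[0,0,0,1,0,-20,45],[0,0,0,1,0,-20,45],[0,0,0,0,0,-20,45],[0,0,0,0,0,-15,45],[0,0,0,0,0,0,45],[0,0,0,0,0,0,45]]'
python3 - <<'E'
from h import *
s=env.state();p=env.snapshot('wrist');save(p,'w4');print(s['tcp_pos'],s['orientation'])
for q in ['grip_b']: print(q,[(np.round(d['point'],4),round(d['score'],2)) for d in env.pinpoint(q,p)][:5])
M=wcam(p,s);c=M[:3,:3].T@(np.array([.5175,.1526,.11])-M[:3,3]);print(p['cx']+p['fx']*c[0]/-c[2],p['cy']+p['fy']*c[1]/c[2])
E
```

```text
t: 9.75
tcp_pos: [0.5168, 0.1524, 0.162]
orientation: [-0.152, 0.988, 0.0, -0.0]
contact_force: [0.4, 0.2, -0.4]
width: 0.495
grasp_force: 0.0
[0.51680414 0.15243885 0.16201231] [-1.52185534e-01  9.88351943e-01  6.91481652e-07 -4.96127376e-06]
grip_b [(array([0.4791, 0.273 , 0.1022]), 0.91), (array([0.5142, 0.15  , 0.1023]), 0.86)]
315.7824407915688 221.36631540670788
```

View pics/w4.png

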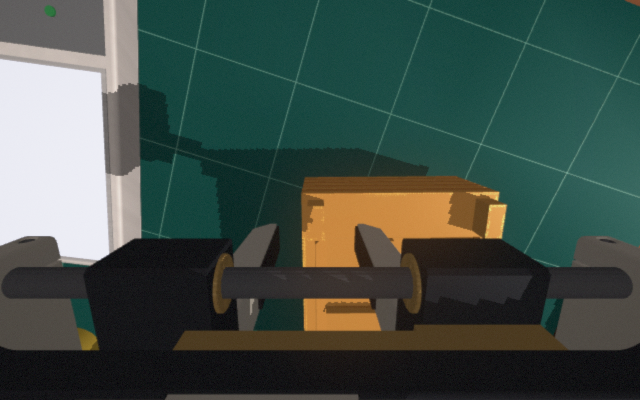

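```bash
python3 -m handwheel '[[0,0,0,0,0,-15,45],[0,0,0,0,0,-15,45],[0,0,0,0,0,-10,45],[0,0,0,0,0,-6,30],[0,0,0,0,0,0,20],[0,0,0,0,0,0,20],[0,0,0,0,0,0,20],[0,0,0,0,0,0,20]]' 5
python3 -m handwheel '[[0,0,0,0,0,0,0],[0,0,0,0,0,0,0],[0,0,0,0,0,0,0],[0,0,0,0,0,0,0],[0,0,0,0,0,0,0],[0,0,0,0,0,0,0],[0,0,0,0,0,0,0],[0,0,0,0,0,0,0]]' 5
python3 - <<'E'
from h import *
s=env.state();print(s['wrist_torque'],s['contact_force'])
E
```

```text
t: 10.65
tcp_pos: [0.517, 0.1529, 0.1162]
orientation: [-0.153, 0.988, -0.0, 0.001]
contact_force: [0.1, 0.5, 0.4]
width: 0.22
grasp_force: 0.0
t: 11.45
tcp_pos: [0.5168, 0.1525, 0.116]
orientation: [-0.153, 0.988, -0.0, 0.0]
contact_force: [-1.1, -3.1, 5.3]
width: 0.124
grasp_force: 5.0
[-0.56614751  0.24195611  0.03186945] [-1.11379319 -3.07803198  5.34493002]
```

```bash
python3 -m handwheel '[[0,0,0,0,0,0,0],[0,0,0,0,0,0,0],[0,0,0,0,0,0,0],[-0.5,0.35,0,0.2,0.2,2.3,0],[-0.5,0.35,0,0.2,0.2,2.3,0],[-0.5,0.35,0,0.2,0.2,2.3,0],[0,0,0,0,0,0,0],[0,0,0,0,0,0,0]]' 45
python3 - <<'E'
from h import *
s=env.state();print(s['wrist_torque'],s['contact_force'])
E
```

```text
t: 12.25
tcp_pos: [0.5178, 0.1539, 0.1229]
orientation: [-0.153, 0.988, -0.011, -0.01]
contact_force: [2.7, 0.9, 0.8]
width: 0.127
grasp_force: 45.0
[ 0.48078689 -0.31533703 -0.00961894] [2.73007433 0.89584048 0.7639466 ]
```

```bash
python3 -m handwheel '[[-0.5,0.35,0,0.2,0.2,2.4,0],[-0.5,0.35,0,0.2,0.2,2.4,0],[-0.5,0.35,0,0.2,0.2,2.4,0],[-0.5,0.35,0,0.2,0.2,2.4,0],[0,0,0,0,0,0,0],[0,0,0,0,0,0,0]]'
python3 - <<'E'
from h import *
s=env.state();print(s['wrist_torque'],s['contact_force'])
p=env.snapshot('scene')
cv2.imwrite('pics/s5.png',cv2.cvtColor(cv2.resize(p['frame'][130:270,290:450],None,fx=4,fy=4,interpolation=cv2.INTER_CUBIC),cv2.COLOR_RGB2BGR))
for q in ['grip_b','tray_mid','stack']: print(q,[(np.round(d['point'],4),round(d['score'],2)) for d in env.pinpoint(q,p)][:5])
E
```

```text
t: 12.85
tcp_pos: [0.5181, 0.1544, 0.1322]
orientation: [-0.153, 0.988, -0.027, -0.026]
contact_force: [2.7, 2.3, -0.9]
width: 0.124
grasp_force: 45.0
[ 0.60019464 -0.50208269 -0.01939704] [ 2.68421944  2.32735899 -0.90687248]
grip_b [(array([0.6855, 0.2075, 0.1102]), 0.85), (array([0.6443, 0.3268, 0.1075]), 0.85), (array([0.5208, 0.1555, 0.1142]), 0.79), (array([0.4772, 0.2797, 0.1097]), 0.72)]
tray_mid [(array([0.5833, 0.2376, 0.1013]), 0.77)]
stack [(array([5.778e-01, 2.411e-01, 2.000e-04]), 0.67)]
```

View pics/s5.png

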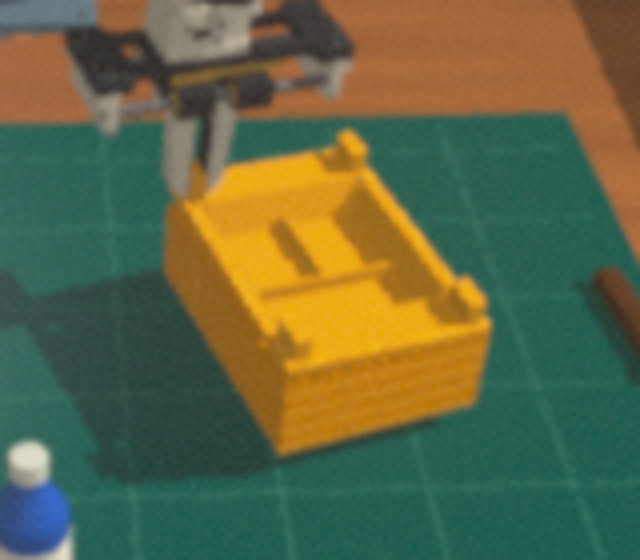

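```bash
python3 -m handwheel '[[-0.5,0.35,0,0.4,0.5,2.2,0],[-0.5,0.35,0,0.4,0.5,2.2,0],[-0.5,0.35,0,0.4,0.5,2.2,0],[-0.5,0.35,0,0.4,0.5,2.2,0],[0,0,0,0,0,0,0],[0,0,0,0,0,0,0]]'
python3 - <<'E'
from h import *
s=env.state();print(s['wrist_torque'],s['contact_force'])
for c in ['scene','top','wrist']:
  p=env.snapshot(c)
  for q in ['grip_b','stack']: print(q,[(np.round(d['point'],4),round(d['score'],2)) for d in env.pinpoint(q,p)][:5])
E
```

```text
t: 13.65
tcp_pos: [0.5196, 0.1563, 0.1409]
orientation: [-0.152, 0.987, -0.042, -0.041]
contact_force: [1.3, 0.1, 0.3]
width: 0.123
grasp_force: 45.0
[ 0.38508388 -0.37487669 -0.08949149] [1.32794897 0.12518257 0.26223611]
grip_b [(array([0.646 , 0.327 , 0.1035]), 0.8), (array([0.5202, 0.1539, 0.1283]), 0.62), (array([0.6829, 0.208 , 0.114 ]), 0.59), (array([0.4818, 0.2774, 0.1132]), 0.57)]
stack [(array([0.5776, 0.2431, 0.001 ]), 0.85)]
grip_b [(array([0.6515, 0.3298, 0.1023]), 0.93), (array([0.6825, 0.2076, 0.1186]), 0.9)]
stack []
grip_b [(array([0.4824, 0.2747, 0.1164]), 0.97), (array([0.5162, 0.1542, 0.1239]), 0.58)]
stack [(array([0.4836, 0.276 , 0.1182]), 0.68)]
```

```bash
python3 -m handwheel '[[-0.25,0.2,0,0.1,0.1,2.5,0],[-0.25,0.2,0,0.1,0.1,2.5,0],[0,0,0,0,0,2.5,0],[0,0,0,0,0,2.5,0],[0,0,0,0,0,3,0],[0,0,0,0,0,3,0],[0,0,0,0,0,4,0],[0,0,0,0,0,6,0],[0,0,0,0,0,10,0],[0,0,0,0,0,10,0]]'
python3 -m handwheel '[[0,0,0,0,0,10,0],[0,0,0,0,0,15,0],[0,0,0,0,0,20,0],[0,0,0,0,0,20,0],[1,-0.7,0,0,0,20,0],[1,-0.7,0,0,0,10,0],[1,-0.7,0,0,0,0,0],[1,-0.7,0,0,0,0,0],[0,0,0,0,0,0,0],[0,0,0,0,0,0,0]]'
python3 - <<'E'
from h import *
s=env.state();print(s['wrist_torque'],s['contact_force'])
p=env.snapshot('scene');save(p,'s6')
for q in ['grip_b','tray_mid','stack']: print(q,[(np.round(d['point'],4),round(d['score'],2)) for d in env.pinpoint(q,p)][:5])
E
```

```text
t: 15.1
tcp_pos: [0.5198, 0.1563, 0.1879]
orientation: [-0.152, 0.986, -0.046, -0.045]
contact_force: [0.1, -0.3, -1.8]
width: 0.125
grasp_force: 45.0
t: 16.1
tcp_pos: [0.5193, 0.1561, 0.2811]
orientation: [-0.152, 0.988, -0.015, -0.016]
contact_force: [-0.5, -0.4, -1.6]
width: 0.127
grasp_force: 45.0
[0.02763841 0.02726958 0.04406226] [-0.49853057 -0.43148804 -1.60354401]
grip_b [(array([0.4804, 0.28  , 0.2599]), 0.95), (array([0.6465, 0.3314, 0.2598]), 0.82), (array([0.6857, 0.2067, 0.258 ]), 0.76), (array([0.5213, 0.1569, 0.2652]), 0.67)]
tray_mid [(array([0.5835, 0.2419, 0.2516]), 0.59)]
stack [(array([ 0.5812,  0.24  , -0.0012]), 0.84), (array([0.5208, 0.1544, 0.2667]), 0.66)]
```

View pics/s6.png

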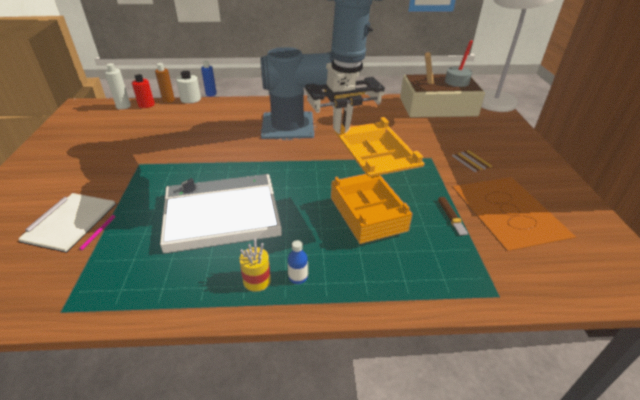

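```bash
python3 -m handwheel '[[0,0,0,0,-8,0,0],[0,0,0,0,-16,0,0],[0,0,0,0,-24,0,0],[0,0,0,0,-26,0,0],[0,0,0,0,-26,0,0],[0,0,0,0,-26,0,0],[0,0,0,0,-26,0,0],[0,0,0,0,-26,0,0],[0,0,0,0,-26,0,0],[0,0,0,0,-26,0,0]]'
python3 -m handwheel '[[0,0,0,0,-26,0,0],[0,0,0,0,-26,0,0],[0,0,0,0,-26,0,0],[0,0,0,0,-26,0,0],[0,0,0,0,-26,0,0],[0,0,0,0,-26,0,0],[0,0,0,0,-22,0,0],[0,0,0,-1,-14,0,0],[0,0,0,-1,-8,0,0],[0,0,0,0,0,0,0]]'
python3 -m handwheel '[[0,0,0,0,0,0,0],[0,0,0,0,0,0,0],[0,0,0,0,0,0,0],[0,0,0,0,0,0,0],[0,0,0,0,0,0,0]]'
python3 - <<'E'
from h import *
for c in ['scene','top']:
  p=env.snapshot(c);save(p,c+'7')
  for q in ['grip_b','tray_mid','panel','stack','dye','tool_tin','skiver']: print(q,[(np.round(d['point'],4),round(d['score'],2)) for d in env.pinpoint(q,p)][:4])
E
```

```text
t: 17.3
tcp_pos: [0.5193, -0.0759, 0.282]
orientation: [-0.152, 0.988, -0.016, -0.015]
contact_force: [1.1, 0.6, -0.0]
width: 0.124
grasp_force: 45.0
t: 18.3
tcp_pos: [0.5173, -0.2746, 0.2818]
orientation: [-0.152, 0.988, -0.015, -0.015]
contact_force: [0.6, 0.2, -1.4]
width: 0.121
grasp_force: 45.0
t: 18.8
tcp_pos: [0.5179, -0.2731, 0.282]
orientation: [-0.153, 0.988, -0.015, -0.015]
contact_force: [0.7, 0.2, -2.0]
width: 0.123
grasp_force: 45.0
grip_b [(array([ 0.5218, -0.2734,  0.2661]), 0.89), (array([ 0.6813, -0.2191,  0.2601]), 0.88), (array([ 0.6437, -0.0992,  0.2617]), 0.72), (array([ 0.5565,  0.4919, -0.0009]), 0.68)]
tray_mid [(array([ 0.582 , -0.1881,  0.252 ]), 0.9), (array([ 0.474 , -0.1489,  0.2595]), 0.32)]
panel [(array([ 0.5809, -0.1866,  0.0377]), 0.95), (array([ 0.6833, -0.2217,  0.26  ]), 0.59)]
stack [(array([0.578 , 0.2437, 0.002 ]), 0.57), (array([ 0.5796, -0.1799,  0.0394]), 0.3)]
dye [(array([7.94e-01, 2.87e-02, 5.00e-04]), 0.89)]
tool_tin [(array([ 0.7991, -0.0768, -0.0012]), 0.73), (array([ 0.5852, -0.1881,  0.255 ]), 0.61)]
skiver [(array([ 5.569e-01,  4.916e-01, -2.000e-04]), 0.72)]
grip_b [(array([ 0.68  , -0.2189,  0.2641]), 0.83), (array([ 0.4772, -0.1554,  0.2611]), 0.77), (array([ 0.5172, -0.277 ,  0.2652]), 0.71), (array([ 0.647 , -0.0978,  0.2544]), 0.55)]
tray_mid [(array([ 0.5823, -0.1881,  0.2563]), 0.89), (array([ 8.022e-01,  3.100e-02, -8.000e-04]), 0.68), (array([0.5811, 0.2409, 0.0019]), 0.31)]
panel []
stack [(array([5.813e-01, 2.385e-01, 2.000e-04]), 0.66)]
dye [(array([ 0.7986,  0.0307, -0.002 ]), 0.78), (array([ 0.5505, -0.1905,  0.002 ]), 0.59)]
tool_tin [(array([ 0.7999, -0.0709,  0.0012]), 0.79), (array([ 0.6473, -0.0999,  0.255 ]), 0.52), (array([ 5.494e-01, -1.902e-01,  3.000e-04]), 0.36)]
skiver [(array([0.5591, 0.4919, 0.0028]), 0.55)]
```

View pics/scene7.png

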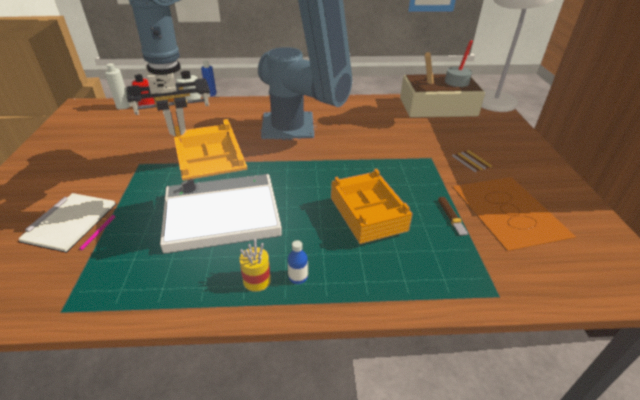

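The picture shows the tray level and centred above the panel (around pixel 210,150). The stack (370,208), bottle, tin and knife are where they started.

```bash
python3 -c "
from rig import env
print(env.job_done())"
```

```text
the job is handed in; nothing more can be done
None
```

I handed the job in at about 19 s: the dimmer reads about 3.30 rad, on the green mark. The top tray was peeled off corner first and is held level, about 18 cm above the middle of the lit panel. The stack and the three other things show no movement beyond measurement error; the hand-in call gave no verdict.

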